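Slide a lidded microplate home under the shaker's hold-down spring

ROBOT

A 6-joint arm with a two-finger parallel gripper is mounted at the origin on the work surface. World frame = base frame: x ahead of the robot, y to its left, z up, the work surface at z = 0. Lengths are in m, angles in rad, forces in N, time in s.
With the tool pointing down it reaches from about 0.3 to 0.775 m from the base axis. Payload 14.6 kg.
Tool frame: the origin (TCP) lies on the mounting face of the last link; the fingertips stand 199 mm ahead of it and the grasp point (between the pads) lies 180 mm ahead of it; z points along the fingers, y is the direction in which the jaws open and shut (so a half turn about z gives the same grasp; the last joint's range is limited). The gripper opens to 94 mm and grips with 3 to 60 N. Pads are 16 mm wide; open, the fingers measure 119 mm over their backs; the gripper's body (75 mm by 177 mm) begins 78 mm behind the grasp point.
Start: joints at [-1.265, 0.3, 1.521, -0, 1.321, -0.067], TCP at [0.2, -0.512, 0.405] pointing down, gripper open.
Joint ranges: [-3.03, 3.03], [-0.79, 2.21], [0.23, 2.52], [-1.04, 4.18], [0, 3.07], [-2.55, 2.55]. Speed limits (rad/s): [2.22, 2.22, 2.57, 3.14, 3.14, 3.14].

INTERFACE

Orientations are given as [roll, pitch, yaw] about the fixed x, y, z axes, in that order (R = Rz(yaw) Ry(pitch) Rx(roll)).
In Python, from station import sensors, vision, job gives the robot as it stands. The module is installed in compiled form; this text tells all that it offers.
- The arm moves only by the tool arm_command, never from a script. Its argument "plan" is one flat list of numbers, 5 for each row, row after row: the closure, from -1 (fully open) to 1 (shut), so that 0 is half open, then the shift along the world's x, y, z scaled (see below), then the turn about the world's z scaled (see below). A call has 1 to 20 rows; each row is the pose to reach, as a shift and turn from the pose commanded when the call began; what a row does not reach only later rows make up. The controller multiplies each number of a shift by 400 mm and each number of a turn by 120 degrees. A row lasts 1/10 s, in which the tool goes at most 50 mm and 8.59 degrees, less where a joint would pass 70% of its speed; a pose out of reach is approached as far as the arm can. A call with a number of a shift or a turn outside -1 to 1 is refused whole. A call with a gripper value outside its range is refused whole. The fingers move at their own pace and stop on an object; "newtons" is the grip in N (left out, the last holds). Time passes only in rows, so rows that repeat a pose let the fingers close. It gives the time, the measured TCP pose, the force and the opening at its end, in the units of the state.
- sensors.get_obs(): the state, without advancing time (a new reading comes with each control period).
- vision.camera(name): name is "scene" or "top" or "wrist"; returns the picture (384x512x3 uint8, blue, green, red); there is no depth.
- vision.camera_params(name): a dict with "intrinsics" (3x3 intrinsics, pixels), "k1" (the pictures are not rectified: a ray, as slopes to the right and down, at radius r is drawn at 1 + k1 r^2 times it, then the intrinsics apply), "rvec" (rotation vector, rad) and "tvec" (3), from world to camera coordinates, as OpenCV has them. Camera axes: x right, y down, z forward; pixel columns grow to the right and rows downward; lengths in m; the calibration is good to about 2 mm. A picture is of the moment at which its call begins: read the wrist's pose just before it. camera_params takes no time and is no camera call; for the wrist camera it gives the pose at the moment of the call.
- job.hand_in(): hands the job in, once; it reports no verdict.
Trained networks look in the newest picture that a camera, given by its name, has taken for a name from the list of things; names that differ only in an ending like _2 or _b are one class to them, and where a whole thing is asked for, a point or a joint stands for the part that bears it (a point fixed in the world has none). Each returns a list of dicts, best first, with "confidence" (0 to 1); they miss things now and then, are a little off and sometimes report something else, mostly with a low value. They report only what shows in the picture. A call takes as long as a camera call. They do not tell look-alikes from the thing itself.
- vision.search_frame(name, camera): "at" ([row, column] in pixels, amid what is visible of it).
- vision.silhouettes(name, camera): "mask" (384x512 bool, what is visible of it) and "at" ([row, column] in pixels, amid what is visible of it).
- vision.pinpoint(name, camera): "at" ([row, column] in pixels: a listed point, or the origin of a listed thing).
The state is a dict: "time_s": time; "qpos": joint angles; "joint_vel": joint speeds; "tau": joint torques, N m; "ee_pos": TCP position; "eef_rot": TCP orientation; "force": force on the tool from outside, world axes, zero at the start; "moment": the same for the moment, N m; "grip_width": finger opening in m.
Only numpy, scipy, OpenCV 4.12 (cv2) and the standard library are available. Lean on these libraries where they do the work, as an engineer would, in place of code of your own. Each camera call takes 0.05 s, during which the arm holds its last target.

TASK

The lidded well plate lies in the tray of the microplate shaker, short of the leaf spring that holds plates down. With the fingertips press firmly down on the near half of its lid and, keeping it pressed, slide it along the tray away from the control panel so that it passes under the spring and comes up against the end stop; then let go and leave it lying flat there. Do not pick the plate up, and leave the other things on the bench where they are.

Things in the scene. Friction and masses are not known exactly. Their poses are not given: they have to be found in the camera images.
- plate: White 96-well plate with clear flat lid, one piece, about 0.11 kg, lying in the shaker's tray, 55 to 75 mm short of the end stop. Foot 127.8 (x) by 85.5 (y) mm; lid 126 by 84 mm; 17 mm high over the flat lid top. Origin: centre of its underside; x along its length towards the end stop, z up.
- lid_near (a point): Point on top of the lid, on its centre line, 36 mm from the plate's centre towards the control panel (28 mm from its near edge): a good place to press; fingertips grip the lid well there (friction about 1.1). It moves with the plate. With the plate home, the spring's lip ends 50 mm beyond it.
- shaker: Fixed microplate shaker, low white machine 250 by 200 mm, sloping control panel at its -x end, aluminium tray on top. Origin: centre of its underside on the bench; +x along the tray from panel to end stop, z up. Tray floor flat at z = 80 mm; pocket 88.5 mm wide between rails 9 mm high along x; near cross bar 6 mm high at x = -120 to -108 mm. Plate slides on tray with friction about 0.2.
- home_mark (a point): Fixed point on the tray floor, on its centre line, at x = +36 mm of the shaker: where the plate's origin lies when the plate stands against the end stop.
- stop_face (a point): Fixed point at the foot of the end stop's flat face, on the tray's centre line at x = +100 mm of the shaker, on the tray floor. The stop, 70 mm wide, with the spring's clamp on it, stands 31 mm (34 with screw heads) above the floor; nothing in the tray is higher.
- hold_down (a joint): Leaf spring clamped on the end stop, reaching back over the tray towards the panel; it yields upward only. Value: its lift in rad, 0 at rest, 0.08 to 0.09 with the plate under it. It bears on the lid with 3.5 to 7 N, friction about 0.2. Getting the plate's edge under it takes up to about 12 N along the tray, so lean on the lid with some 15 to 25 N and let the fingertips drive it by friction.
- spring_bend (a point): Underside of the leaf spring's bend, the lowest line of the spring (36 mm wide, on the tray's centre line), 32 mm before the stop face; at rest it hangs about 3.5 mm lower than the lid's top. From there a lip turns up towards the panel and ends 50 mm before the stop face, about 7 mm above the lid's top.
- tube_rack: Blue tube rack with some glass tubes, 206 by 104 mm, 60 mm high, loose, beside the shaker. Leave alone.
- jar: White wide-mouthed jar, 88 mm across, 130 mm high, loose, beside the shaker. Leave alone.
- vial_a: Small amber vial with black cap, 22 mm across, 45 mm high, standing beside the shaker. Leave alone.
- vial_b: Another such vial. Leave alone.
- marker: Lying marker pen, 125 mm long, between shaker and tube rack. Leave alone.
- empty_plate: White well plate without a lid, 128 by 86 by 14 mm, lying on the bench. Leave alone.
- tip_box: Grey box of pipette tips, 122 by 84 by 52 mm, on the bench. Leave alone.
- petri: Petri dish, 90 mm across, 15 mm high, on the bench. Leave alone.
Things that resemble listed ones, but are neither listed nor needed, are in the scene too. What is shaped like the plate but blue or purple is not meant.

How it is judged:
By the outcome, as a careful person would: the job done as asked, in the order asked, and still so for the second after the job is handed in, with the robot touching nothing.
It also fails if it takes over 35 s, if anything falls off the work surface, if the arm or the gripper's body presses on something with over 40 N, if the wrist force passes 120 N, or if a joint passes its speed limit or range.

## Working session

There is one attempt and no reset: what is moved stays moved. The work goes in short steps, Python scripts to look and compute and a tool call to move; the robot and the scene stay as the last step left them, time stands still between calls to the robot, and variables do not carry over. Pictures are saved under pics/ and viewed, and the job is handed in when it is done.

Besides the shell and the picture viewer there is one more tool, called after "Request:" as name(argument=value, ...) on one line, values as JSON. arm_command: Moves the arm, as the interface text tells. Its arguments: {"type":"object","properties":{"plan":{"type":"array"},"newtons":{"type":"number"}},"required":["plan"]}

```bash
mkdir -p pics
cat > h.py <<'E'
import numpy as np, cv2
from station import sensors, vision, job
def par(c):
    p=vision.camera_params(c); return np.array(p['intrinsics'],float),float(p['k1']),cv2.Rodrigues(np.array(p['rvec'],float))[0],np.array(p['tvec'],float).ravel()
def proj(P,c,pr=None):
    K,k,R,t=pr or par(c); P=np.atleast_2d(P); q=P@R.T+t; s=q[:,:2]/q[:,2:]; s=s*(1+k*(s**2).sum(1,keepdims=True))
    uv=s@K[:2,:2].T+K[:2,2]; return uv[:,::-1]  # row,col
def ray(rc,c,pr=None):
    K,k,R,t=pr or par(c)
    u=cv2.undistortPoints(np.array([[[rc[1],rc[0]]]],float),K,np.array([k,0,0,0.]))[0,0]
    return -R.T@t, R.T@np.array([u[0],u[1],1])
def onz(rc,c,z,pr=None):
    o,d=ray(rc,c,pr); return o+d*(z-o[2])/d[2]
E
python3 - <<'E'
from h import *
for c in("scene","top"):
    im=vision.camera(c); cv2.imwrite(f'pics/{c}0.png',im)
    for n in("plate","shaker"):
        for d in vision.search_frame(n,c)[:4]: print(c,n,d['at'],d['confidence'])
    for n,z in(("plate",.08),("lid_near",.097),("home_mark",.08),("stop_face",.08),("spring_bend",.0935),("shaker",0)):
        for d in vision.pinpoint(n,c)[:4]: print(c,n,np.round(d['at'],1),round(d['confidence'],2),np.round(onz(d['at'],c,z),4))
print(sensors.get_obs())
E
```

```text
scene plate [146.7, 288.5] 0.92
scene plate [203.7, 359.7] 0.64
scene shaker [235.0, 268.7] 0.77
scene plate [148.  285.3] 0.71 [ 0.3724 -0.1116  0.08  ]
scene plate [203.8 361.2] 0.7 [0.3602 0.1869 0.08  ]
scene plate [213.2 276.2] 0.67 [0.561 0.032 0.08 ]
scene lid_near [205.8 283.4] 0.8 [0.5355 0.0356 0.097 ]
scene lid_near [148. 297.] 0.73 [ 0.3558 -0.0775  0.097 ]
scene lid_near [195.4 369.5] 0.65 [0.3304 0.1898 0.097 ]
scene home_mark [234.5 261.5] 0.6 [0.6389 0.0501 0.08  ]
scene home_mark [278.4 327.8] 0.21 [0.6028 0.2659 0.08  ]
scene home_mark [205.4 284.4] 0.16 [0.5254 0.0309 0.08  ]
scene stop_face [246.1 248.7] 0.71 [0.6891 0.0501 0.08  ]
scene spring_bend [239.5 253.2] 0.55 [0.6701 0.049  0.0935]
scene shaker [235.9 271.8] 0.82 [0.595  0.0497 0.    ]
top plate [254.1, 279.9] 0.77
top plate [252.5, 189.7] 0.68
top plate [179.3, 222.4] 0.57
top shaker [177.5, 211.1] 0.59
top plate [177.4 222. ] 0.84 [0.5624 0.0449 0.08  ]
top plate [254.7 281.3] 0.76 [ 0.3197 -0.1446  0.08  ]
top plate [256. 190.] 0.71 [0.3125 0.1393 0.08  ]
top plate [182.6 269.3] 0.27 [ 0.5474 -0.1062  
[... 428 characters left out ...]
 [0.5794 0.0403 0.    ]
{'time_s': 0.9, 'qpos': array([-1.26459020e+00,  2.99910601e-01,  1.52098365e+00,  1.15600841e-05,
        1.32069056e+00, -6.66385524e-02]), 'joint_vel': array([-6.62378501e-05, -2.45637512e-04,  3.26202073e-04, -7.18579961e-04,
       -7.03766392e-04,  1.09318593e-03]), 'tau': array([-7.63794378e-04, -5.31653595e+01, -3.52911186e+01,  7.08113797e-02,
        2.12105300e-02,  2.57851170e-06]), 'ee_pos': array([ 0.20032403, -0.51221874,  0.40464669]), 'eef_rot': array([ 3.14158408e+00, -1.06532322e-05,  3.72841823e-01]), 'force': array([-0.03858225, -0.44154697, -0.10295189]), 'moment': array([-0.00426423, -0.00820924,  0.02598681]), 'grip_width': 0.09385662595025675}
```

View pics/scene0.png

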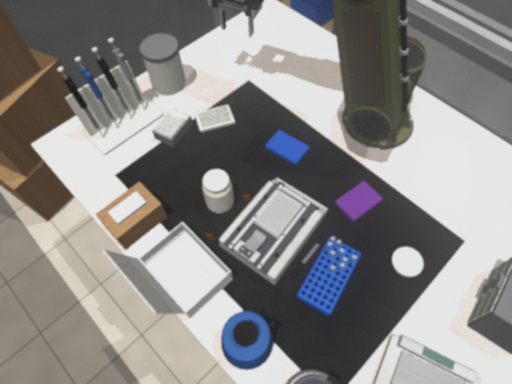

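Run:
```python
import cv2
im=cv2.imread('pics/top0.png'); cv2.imwrite('pics/top0c.png',cv2.resize(im[100:280,110:330],None,fx=3.3,fy=3.3,interpolation=cv2.INTER_CUBIC))
im=cv2.imread('pics/scene0.png'); cv2.imwrite('pics/scene0c.png',cv2.resize(im[150:290,180:370],None,fx=4,fy=4,interpolation=cv2.INTER_CUBIC))
```

```text
(no output)
```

View pics/top0c.png

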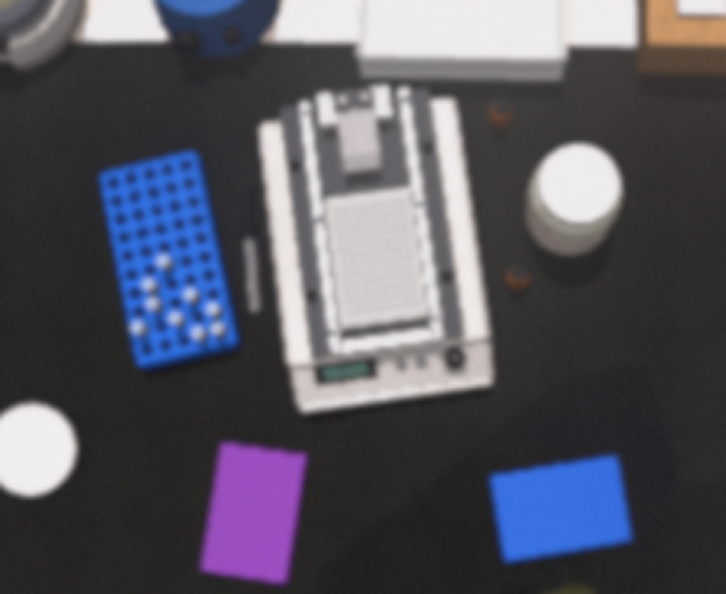

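View pics/scene0c.png

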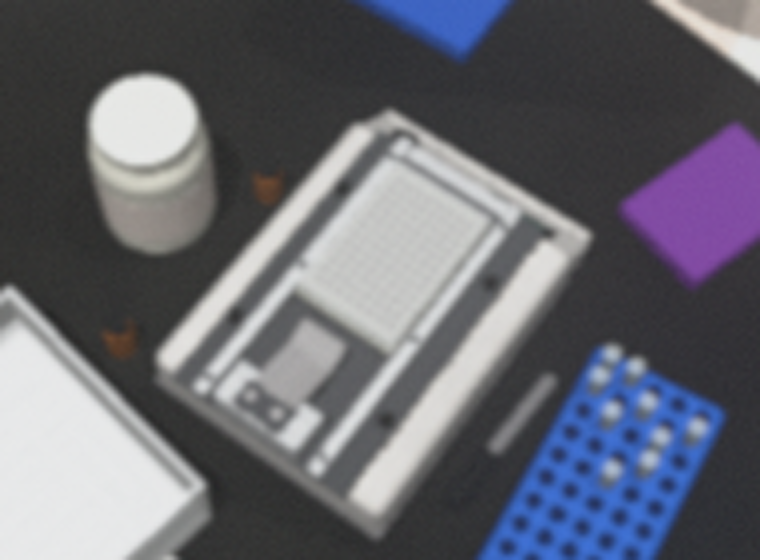

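The candidates are the white plate in the shaker tray (top 178,222), a blue one (top 254,280) and a purple one (top 255,190). Only the white lidded one in the tray fits, and the crops confirm it. Next I'll fit the shaker and plate poses.

```bash
cat > fit.py <<'E'
from h import *
from scipy.optimize import least_squares
def fit(cams,save=''):
    obs=[]; prs={c:None for c in cams}
    loc={'home_mark':(.036,0,.08),'stop_face':(.1,0,.08),'spring_bend':(.068,0,.0935),'shaker':(0,0,0),'plate':(None,0,.08),'lid_near':(-.036,0,.097)}
    for c in cams:
        im=vision.camera(c); prs[c]=par(c); cv2.imwrite(f'pics/{c}{save}.png',im)
        for n in loc:
            for d in vision.pinpoint(n,c)[:4]:
                if d['confidence']<.3: continue
                p=onz(d['at'],c,loc[n][2],prs[c])
                if np.hypot(p[0]-.6,p[1]-.05)<.13: obs.append((n,c,d['at'],d['confidence']))
    def model(x):
        cs,sn=np.cos(x[2]),np.sin(x[2]); out=[]
        for n,c,at,w in obs:
            l=list(loc[n]); 
            if n=='plate': l[0]=.036-x[3]
            if n=='lid_near': l[0]=.036-x[3]-.036
            P=np.array([x[0]+cs*l[0]-sn*l[1],x[1]+sn*l[0]+cs*l[1],l[2]])
            out.append((proj(P,c,prs[c])[0]-at))
        return np.array(out)
    r=least_squares(lambda x:model(x).ravel(),[.6,.05,.1,.065],loss='soft_l1',x_scale=[.01,.01,.1,.01])
    print(cams,np.round(r.x,4))
    for o,e in zip(obs,model(r.x)): print(o[0],o[1],np.round(o[2],1),round(o[3],2),np.round(e,1))
    return r.x
E
python3 - <<'E'
from fit import *
fit(['top','scene'],'1')
fit(['top','scene'],'1')
E
```

```text
['top', 'scene'] [0.591  0.0474 0.0748 0.0671]
stop_face top [140.3 219.6] 0.6 [-1.7  0.3]
stop_face top [157.2 220.5] 0.33 [-18.6  -0.6]
spring_bend top [146.8 221.3] 0.59 [ 0.2 -1.2]
shaker top [174.3 222.9] 0.55 [-0.6 -0. ]
plate top [180.4 222.6] 0.82 [-2.3 -0.7]
lid_near top [189.5 222. ] 0.85 [-1.2  0.2]
lid_near top [179.7 187.2] 0.58 [ 8.6 35. ]
home_mark scene [231.4 264.9] 0.92 [ 0.4 -0.4]
stop_face scene [248.4 250.5] 0.95 [-0.8 -1. ]
spring_bend scene [239.8 252.7] 0.57 [-2.1  4.3]
shaker scene [235.9 269.8] 0.59 [-1.3  2.4]
plate scene [215.9 280. ] 0.74 [-0.1 -0.3]
lid_near scene [205.  283.6] 0.95 [-0.2  4.2]
['top', 'scene'] [0.5916 0.0457 0.1635 0.0633]
home_mark top [158.3 219.5] 0.81 [-0.6  0.9]
stop_face top [142.6 216.3] 0.61 [-3.9  1.4]
spring_bend top [147.9 218.5] 0.6 [-0.9  0.3]
shaker top [173.4 223.3] 0.64 [0.1 0.1]
plate top [177.  225.1] 0.65 [-0.3 -1.9]
lid_near top [187.8 224.6] 0.65 [-1.  -0.1]
home_mark scene [231.  262.6] 0.86 [1.2 2.2]
stop_face scene [249.2 250.8] 0.74 [0.  0.5]
spring_bend scene [239.1 255.5] 0.48 [-0.4  2.6]
shaker scene [235.8 272.1] 0.8 [-1.5 -0.5]
plate scene [216.6 275.3] 0.98 [-0.6  2.3]
lid_near scene [205.1 285.5] 0.86 [-0.7 -0.6]
```

Run:
```python
from h import *
K,k,R,t=par('wrist'); o=sensors.get_obs()
print(-R.T@t-o['ee_pos'],R[2],K,k,o['time_s'])
```

```text
[ 0.07415853  0.02951758 -0.01915504] [-0.2540484  -0.09816731 -0.96219675] [[323.88198864   0.         254.58072754]
 [  0.         323.88198864 187.7430014 ]
 [  0.           0.           1.        ]] -0.023554406525570646 2.3
```

Request:
arm_command(plan=[0,0.4,0.7,0.05,-0.06,0,0.4,0.7,0.05,-0.06,0,0.4,0.7,0.05,-0.06,0,0.4,0.7,0.05,-0.06,0,0.4,0.7,0.05,-0.06,0,0.4,0.7,0.05,-0.06,0,0.4,0.7,0.05,-0.06])

```text
time_s: 3.0
ee_pos: [0.3613, -0.2294, 0.4252]
eef_rot: [3.141, -0.001, 0.249]
force: [-0.8, -0.7, -0.5]
grip_width: 0.047
```

Request:
arm_command(plan=[0,0.3,0.66,0,-0.06,0,0.3,0.66,0,-0.06,0,0.3,0.66,0,-0.06,0,0.3,0.66,0,-0.06,0,0.3,0.66,0,-0.06,0,0.3,0.66,0,-0.06,0,0.3,0.66,0,-0.06,0,0.3,0.66,0,-0.06])

```text
time_s: 3.8
ee_pos: [0.4803, 0.0323, 0.4244]
eef_rot: [3.142, 0.001, 0.123]
force: [0.5, 0.6, 0.4]
grip_width: 0.0471
```

Run:
```python
from fit import *
fit(['wrist'],'2')
fit(['wrist','top'],'2')
o=sensors.get_obs();print(o['time_s'],o['qpos'],o['ee_pos'],o['force'])
im=cv2.imread('pics/wrist2.png');cv2.imwrite('pics/wrist2b.png',cv2.resize(im,None,fx=1.5,fy=1.5))
```

```text
['wrist'] [0.5932 0.046  0.1441 0.072 ]
home_mark wrist [ 16.5 253.3] 0.76 [-0.   0.2]
plate wrist [ 95.7 256.2] 0.69 [ 2.2 -0.8]
lid_near wrist [139.5 255.9] 0.92 [-2.2  0.4]
['wrist', 'top'] [0.5925 0.0468 0.1666 0.0717]
home_mark wrist [ 17.6 250.3] 0.88 [0.  0.8]
plate wrist [ 97.6 255.6] 0.87 [ 0.8 -0.7]
lid_near wrist [138.5 256.5] 0.68 [-0.8  0.2]
home_mark top [156.2 221. ] 0.56 [ 1.2 -1. ]
home_mark top [137.5 217.7] 0.5 [19.9  2.3]
stop_face top [146.5 216.8] 0.63 [-8.   0.5]
stop_face top [140.1 220.4] 0.56 [-1.6 -3.1]
spring_bend top [146.7 220.1] 0.77 [ 0.1 -1.8]
4.85 [-9.95618293e-03  1.29832602e-01  1.68016984e+00 -7.66679556e-06
  1.33161456e+00  1.43931072e+00] [0.48032681 0.0318189  0.42463251] [-0.24166375  0.06002224  0.15196363]
```

View pics/wrist2b.png

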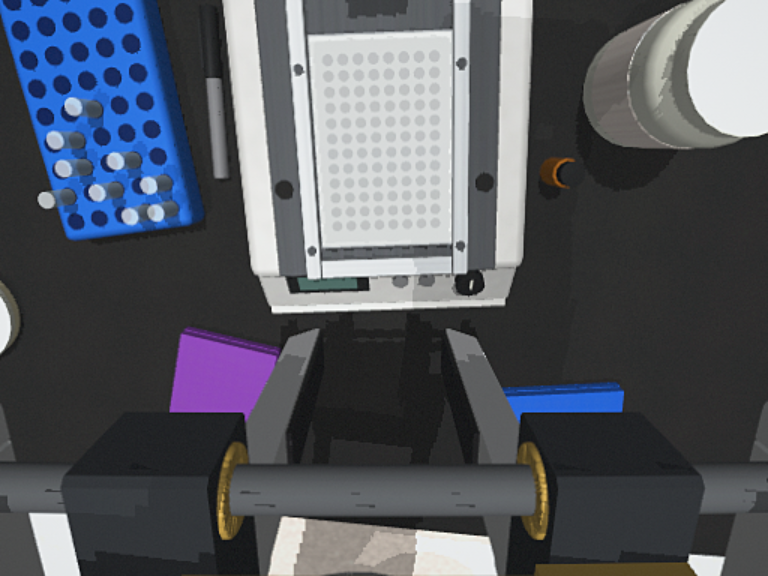

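Run:
```python
from h import *
im=cv2.imread('pics/wrist2.png');cv2.imwrite('pics/wrist2c.png',cv2.resize(im[0:200,180:330],None,fx=4,fy=3,interpolation=cv2.INTER_CUBIC)[:600])
pr=par('wrist')
for n,p in dict(TL=(37,308),TR=(30,453),BR=(243,452),BL=(250,321)).items(): print(n,onz((p[0]/1.5,p[1]/1.5),'wrist',.097,pr))
# current-model overlay
```

```text
TL [0.61411963 0.09199787 0.097     ]
TR [0.62782307 0.00893491 0.097     ]
BR [ 0.50370539 -0.01008153  0.097     ]
BL [0.48902336 0.07352145 0.097     ]
```

View pics/wrist2c.png

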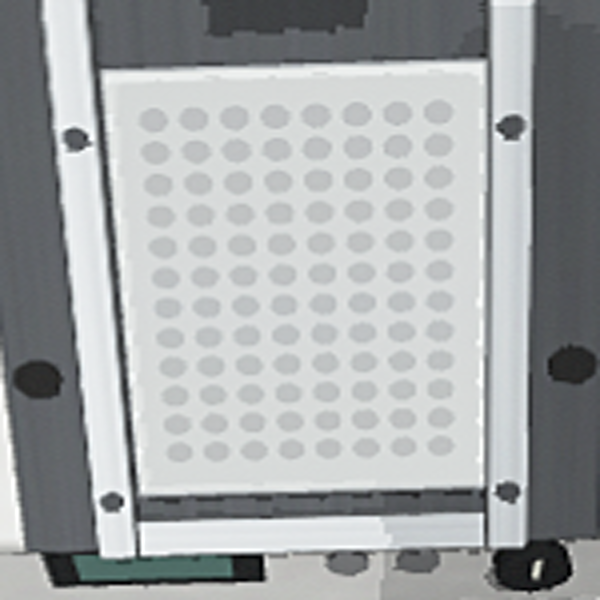

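Request:
arm_command(plan=[0,0.106,0.009,-0.12,0.014,0,0.106,0.009,-0.24,0.014,0,0.106,0.009,-0.29,0.014,0,0.106,0.009,-0.3,0.014,0,0.106,0.009,-0.3,0.014,0,0.106,0.009,-0.3,0.014])

```text
time_s: 5.45
ee_pos: [0.523, 0.0354, 0.3066]
eef_rot: [3.141, -0.003, 0.151]
force: [-0.3, -0.2, 0.0]
grip_width: 0.0472
```

Run:
```python
from h import *
o=sensors.get_obs();print(o['ee_pos'],o['eef_rot'],o['force'],o['moment'])
im=vision.camera('wrist');cv2.imwrite('pics/w3.png',cv2.resize(im,None,fx=1.5,fy=1.5))
```

```text
[0.52300234 0.03539314 0.30664115] [ 3.14115652e+00 -2.80188927e-03  1.50801029e-01] [-0.32742708 -0.22560702  0.03793594] [ 0.01585764  0.01961714 -0.01192295]
```

View pics/w3.png

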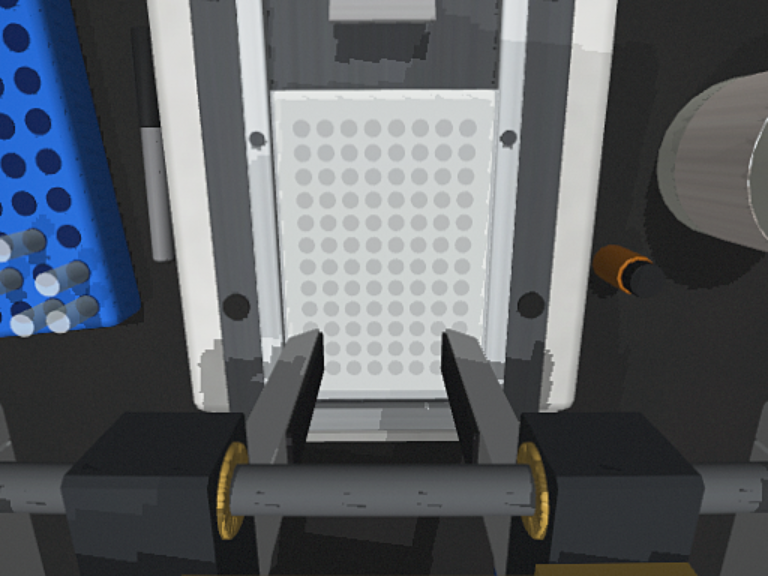

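The fingers straddle the plate's centre line, aligned with the tray, with tips about 9 mm above the near half of the lid. Next I'll press gently.

Request:
arm_command(plan=[0,0,0,-0.015,0,0,0,0,-0.02,0,0,0,0,-0.023,0,0,0,0,-0.025,0,0,0,0,-0.025,0])

```text
time_s: 6.0
ee_pos: [0.523, 0.0354, 0.2964]
eef_rot: [3.141, -0.003, 0.151]
force: [-3.5, 0.2, 14.5]
grip_width: 0.0473
```

Request:
arm_command(plan=[0,0,0,-0.001,0,0,0,0,-0.001,0])

```text
time_s: 6.2
ee_pos: [0.5231, 0.0354, 0.2963]
eef_rot: [3.141, -0.003, 0.151]
force: [-4.5, -0.7, 17.5]
grip_width: 0.0471
```

Request:
arm_command(plan=[0,0,0,-0.0015,0,0,0.01,0.0015,-0.0015,0,0,0.02,0.003,-0.0015,0,0,0.03,0.0045,-0.0015,0,0,0.04,0.006,-0.0015,0,0,0.05,0.0076,-0.0015,0,0,0.05,0.0076,-0.0015,0])

```text
time_s: 6.9
ee_pos: [0.5436, 0.0384, 0.2964]
eef_rot: [3.141, -0.005, 0.151]
force: [-0.6, 0.2, 21.0]
grip_width: 0.0471
```

Run:
```python
from h import *
o=sensors.get_obs();print(o['ee_pos'],o['eef_rot'],o['force'],o['moment'])
im=vision.camera('wrist');cv2.imwrite('pics/w4.png',cv2.resize(im,None,fx=1.5,fy=1.5))
```

```text
[0.54357647 0.03843276 0.296361  ] [ 3.14079372 -0.00516808  0.15077193] [-0.59801603  0.19555406 21.02329112] [0.00697918 0.20911449 0.02103143]
```

View pics/w4.png

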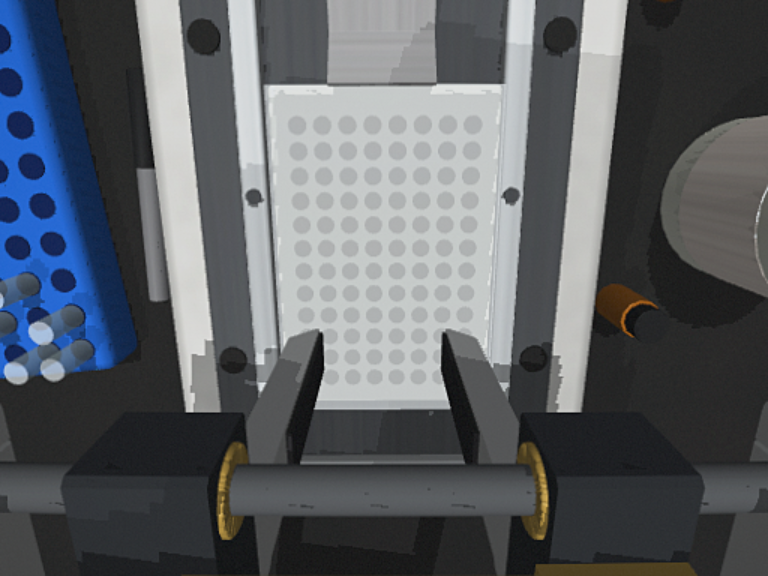

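Request:
arm_command(plan=[0,0.01,0.0015,-0.0008,0,0,0.02,0.003,-0.0008,0,0,0.03,0.0045,-0.0008,0,0,0.04,0.006,-0.0008,0,0,0.05,0.0076,-0.0008,0])

```text
time_s: 7.45
ee_pos: [0.563, 0.0414, 0.2963]
eef_rot: [3.141, -0.002, 0.151]
force: [-6.6, -1.8, 24.4]
grip_width: 0.0469
```

Request:
arm_command(plan=[0,0.008,0.0012,0,0,0,0.016,0.0024,0,0,0,0.024,0.0036,0,0])

```text
time_s: 7.75
ee_pos: [0.5727, 0.0429, 0.2963]
eef_rot: [3.141, -0.003, 0.151]
force: [-8.5, -1.5, 25.7]
grip_width: 0.047
```

Request:
arm_command(plan=[0,0.01,0.0015,0,0,0,0.02,0.003,0,0,0,0.025,0.0038,0,0,0,0.025,0.0038,0,0])

```text
time_s: 8.15
ee_pos: [0.5829, 0.0444, 0.2963]
eef_rot: [3.141, -0.004, 0.151]
force: [-5.1, -0.7, 23.4]
grip_width: 0.0475
```

Run:
```python
from h import *
o=sensors.get_obs();print(o['ee_pos'],o['eef_rot'],o['force'],o['moment'])
im=vision.camera('wrist');cv2.imwrite('pics/w5.png',cv2.resize(im,None,fx=1.5,fy=1.5))
```

```text
[0.58287635 0.04440143 0.29633602] [ 3.1408493  -0.00439875  0.15078214] [-5.10580161 -0.69085386 23.43854098] [-0.08397613  0.95697578 -0.01739767]
```

View pics/w5.png

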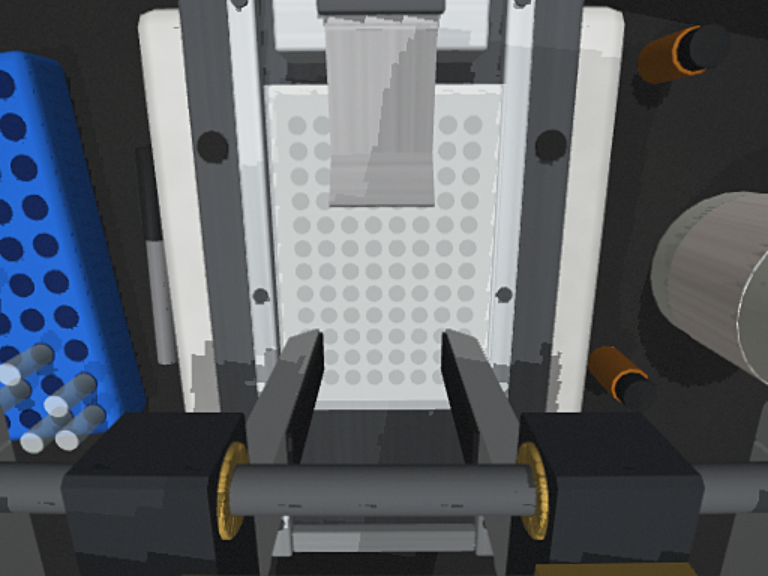

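The plate has gone under the spring without slipping at the fingers (rows at the same pixels as before). A gap to the stop remains (rows 50–85). I'll continue until it makes contact.

Request:
arm_command(plan=[0,0.008,0.0012,0,0,0,0.016,0.0024,0,0,0,0.02,0.003,0,0,0,0.02,0.003,0,0])

```text
time_s: 8.6
ee_pos: [0.5908, 0.0456, 0.2963]
eef_rot: [3.141, -0.004, 0.151]
force: [-5.6, -0.4, 22.9]
grip_width: 0.0466
```

Request:
arm_command(plan=[0,0.003,0.0005,0,0,0,0.006,0.0009,0,0,0,0.006,0.0009,0,0])

```text
time_s: 8.9
ee_pos: [0.5924, 0.0458, 0.2963]
eef_rot: [3.141, 0.0, 0.151]
force: [-18.6, -3.8, 31.7]
grip_width: 0.047
```

The force along the tray jumped to about 19 N at the expected place, so the plate is against the stop. I'll lift straight up.

Request:
arm_command(plan=[0,0,0,0.005,0,0,0,0,0.02,0,0,0,0,0.06,0,0,0,0,0.12,0,0,0,0,0.2,0,0,0,0,0.2,0])

```text
time_s: 9.5
ee_pos: [0.593, 0.046, 0.3778]
eef_rot: [3.141, -0.007, 0.151]
force: [0.5, 0.2, 0.2]
grip_width: 0.0469
```

Run:
```python
from h import *
o=sensors.get_obs();print(o['ee_pos'],o['force'])
im=vision.camera('wrist');cv2.imwrite('pics/w6.png',cv2.resize(im,None,fx=1.5,fy=1.5))
```

```text
[0.59301206 0.04602684 0.37781243] [0.53340346 0.20937255 0.22970054]
```

View pics/w6.png

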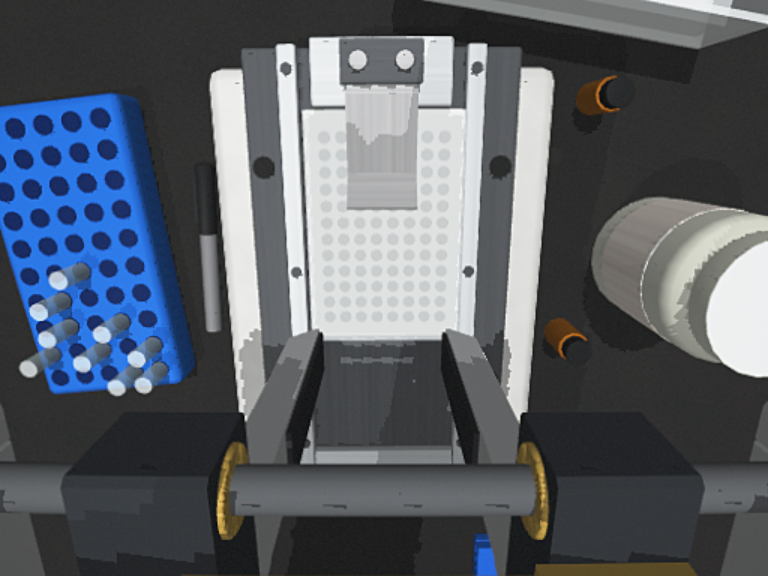

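Run:
```python
from h import *
im=cv2.imread('pics/w6.png')
cv2.imwrite('pics/w6c.png',cv2.resize(im[25:355,280:490],None,fx=2.8,fy=1.8,interpolation=cv2.INTER_CUBIC))
cv2.imwrite('pics/w6d.png',cv2.resize(im[85:135,290:480],None,fx=4,fy=6,interpolation=cv2.INTER_CUBIC))
pr=par('wrist');d=np.array([.9885,.151])
for p,z in (((338,308),.097),((335,462),.097),((111,303),.097),((109,466),.097),((106,310),.08),((106,450),.08)):
    P=onz((p[0]/1.5,p[1]/1.5),'wrist',z,pr); print(P, P[:2]@d - np.array([.5587,.0411])@d)
```

```text
[0.56045692 0.08479617 0.097     ] 0.008334835284275033
[ 0.57535106 -0.0022347   0.097     ] 0.009916027611633682
[0.68280959 0.10067932 0.097     ] 0.13167880301958923
[0.69599703 0.0191667  0.097     ] 0.13240618730350406
[0.68664208 0.09997785 0.08      ] 0.13536130107941347
[0.69780437 0.02540706 0.08      ] 0.1351350393340236
```

View pics/w6d.png

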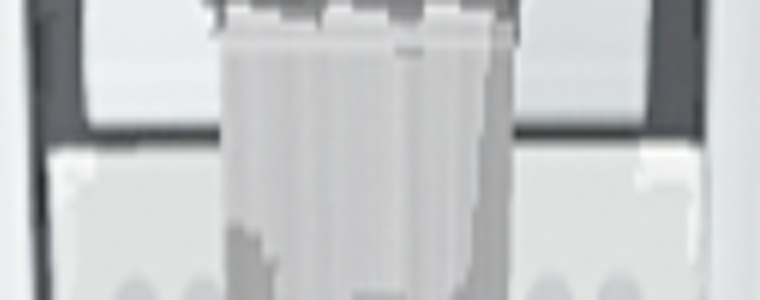

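View pics/w6c.png

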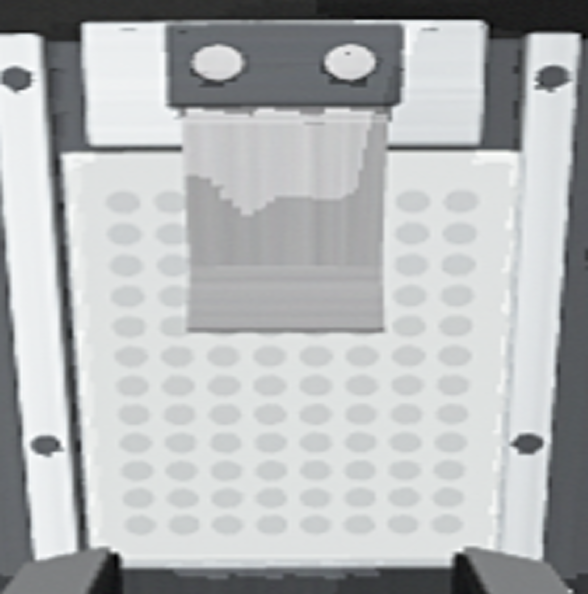

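The dark line between lid and stop (crop rows 123–140) is about 1.5 mm wide. That is the 0.9 mm lid inset plus shadow, or a very small gap, so I'll take one closer look.

Request:
arm_command(plan=[0,-0.05,-0.008,-0.06,0,0,-0.05,-0.008,-0.12,0,0,-0.05,-0.008,-0.12,0,0,-0.05,-0.008,-0.12,0])

```text
time_s: 9.95
ee_pos: [0.573, 0.0428, 0.3253]
eef_rot: [-3.141, 0.001, 0.151]
force: [0.0, 0.3, 0.3]
grip_width: 0.047
```

Run:
```python
from h import *
o=sensors.get_obs();print(o['ee_pos'],o['force'])
im=vision.camera('wrist');cv2.imwrite('pics/w7.png',im)
cv2.imwrite('pics/w7c.png',cv2.resize(im[0:110,170:345],None,fx=4.5,fy=5.4,interpolation=cv2.INTER_CUBIC))
K,k,R,t=par('wrist');print(-R.T@t)
s=np.array([.5587,.0411]);d=np.array([.9885,.151]);n=np.array([-.151,.9885])
for y in(-.03,.03):
  for e in(.134,.135,.136,.137):
    print(y,e,[np.round(proj(np.r_[s+d*e+n*y,z],'wrist')[0],1) for z in(.08,.097,.111)])
```

```text
[0.57295232 0.04280602 0.32529318] [0.04535199 0.26446446 0.32515447]
[0.65180907 0.05538071 0.30693321]
-0.03 0.134 [array([ 32.5, 301.2]), array([ 27.1, 305.1]), array([ 21.9, 308.9])]
-0.03 0.135 [array([ 30.8, 301.2]), array([ 25.2, 305.2]), array([ 19.9, 309. ])]
-0.03 0.136 [array([ 29.1, 301.3]), array([ 23.4, 305.2]), array([ 17.9, 309. ])]
-0.03 0.137 [array([ 27.4, 301.3]), array([ 21.6, 305.3]), array([ 15.9, 309.1])]
0.03 0.134 [array([ 32.8, 208.1]), array([ 27.4, 204.1]), array([ 22.2, 200.3])]
0.03 0.135 [array([ 31.1, 208. ]), array([ 25.6, 204.1]), array([ 20.3, 200.2])]
0.03 0.136 [array([ 29.4, 208. ]), array([ 23.7, 204. ]), array([ 18.3, 200.2])]
0.03 0.137 [array([ 27.8, 207.9]), array([ 21.9, 203.9]), array([ 16.3, 200.1])]
```

View pics/w7c.png

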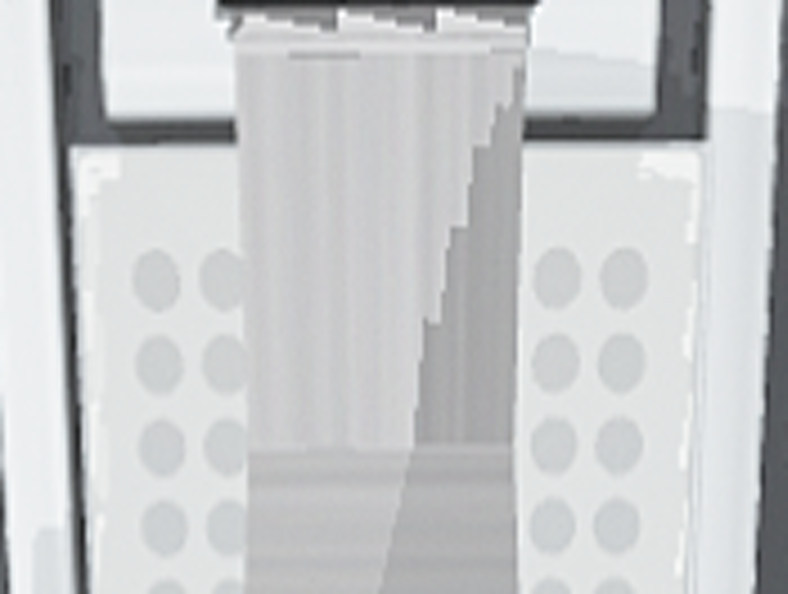

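Request:
arm_command(plan=[0,-0.05,0,0.12,0,0,-0.2,-0.2,0.25,0,0,-0.3,-0.4,0.3,0,0,-0.4,-0.6,0.3,0,0,-0.4,-0.7,0.3,0,0,-0.4,-0.7,0.3,0,0,-0.4,-0.7,0.3,0,0,-0.4,-0.7,0.3,0,0,-0.4,-0.7,0.3,0])

```text
time_s: 10.9
ee_pos: [0.4116, -0.2396, 0.447]
eef_rot: [3.139, -0.002, 0.147]
force: [0.2, 0.6, -0.1]
grip_width: 0.0468
```

Run:
```python
from fit import *
for i in range(3): fit(['top','scene'],'8')
o=sensors.get_obs();print(o['time_s'],o['ee_pos'],o['force'])
a=cv2.imread('pics/scene8.png');b=cv2.imread('pics/top8.png')
A=cv2.resize(a[150:290,180:340],None,fx=2.4,fy=3,interpolation=cv2.INTER_CUBIC);B=cv2.resize(b[110:250,130:290],None,fx=2.4,fy=3,interpolation=cv2.INTER_CUBIC)
cv2.imwrite('pics/s8.png',np.hstack([A,B]))
```

```text
['top', 'scene'] [ 0.5926  0.0422  0.216  -0.0026]
home_mark top [157.7 223.2] 0.79 [-0.2 -2.3]
stop_face top [139.5 217.3] 0.83 [-0.8 -0.1]
spring_bend top [146.2 219.7] 0.54 [ 0.8 -0.9]
spring_bend top [159.3 218.9] 0.41 [-12.3  -0.1]
shaker top [176.4 224.1] 0.6 [-3.1  0.3]
plate top [160.7 221.2] 0.69 [-4.  -0.4]
lid_near top [167.8 221.4] 0.58 [-1.6  1.2]
home_mark scene [232.4 263.2] 0.94 [-0.5  1.1]
stop_face scene [250.6 254.1] 0.72 [-1.  -2.4]
spring_bend scene [240.  256.6] 0.49 [-1.3  1.4]
shaker scene [233.6 269.8] 0.85 [0.2 0.8]
plate scene [233.6 262.8] 0.97 [-1.  1.]
lid_near scene [222.6 270.9] 0.59 [-2.2 -0.2]
['top', 'scene'] [0.5938 0.0459 0.1387 0.0028]
home_mark top [154.3 219.6] 0.85 [2.7 1. ]
stop_face top [138.5 218.2] 0.71 [-0.5  0.2]
stop_face top [143.7 218.1] 0.39 [-5.7  0.3]
spring_bend top [146.8 218.6] 0.48 [-0.5  0.6]
shaker top [172.2 224.4] 0.63 [ 0.7 -1.1]
shaker top [157.7 223.4] 0.42 [15.2 -0.1]
plate top [157.8 220.1] 0.71 [-0.   0.6]
lid_near top [169.3 223.8] 0.74 [-1.8 -2.1]
lid_near top [182.1 185. ] 0.69 [-14.6  36.7]
home_mark scene [232.  
[... 259 characters left out ...]
cene'] [0.594  0.0452 0.1308 0.0011]
home_mark top [155.4 221.1] 0.58 [ 1.5 -0.2]
stop_face top [139.3 214.5] 0.93 [-1.4  4.4]
spring_bend top [145.7 219.6] 0.74 [0.5 0. ]
shaker top [175.9 224. ] 0.94 [-3.  -0.5]
plate top [157.6 221.2] 0.75 [-0.4 -0.2]
lid_near top [166.1 221.3] 0.9 [0.8 0.5]
home_mark scene [231.  262.5] 0.62 [1.4 1.3]
stop_face scene [251.3 249.6] 0.98 [-2.3  0.1]
spring_bend scene [236.8 254.5] 0.53 [1.9 2.2]
shaker scene [234.5 271.2] 0.74 [ 0.2 -0.2]
plate scene [232.9 262.9] 0.97 [-0.8  1.1]
plate scene [222.9 271.2] 0.52 [ 9.2 -7.2]
lid_near scene [223.  273.4] 0.58 [-2.6 -1.6]
13.0 [ 0.4127258  -0.23721469  0.44531706] [4.07030122e-01 5.29077899e-05 2.22232635e-01]
```

View pics/s8.png

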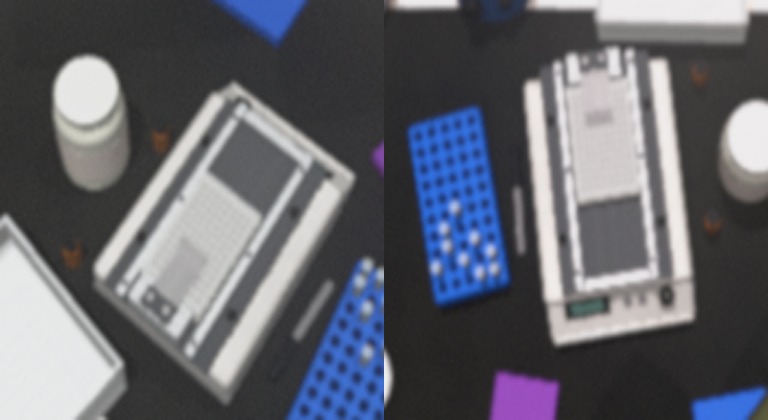

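Both fixed views show the plate flat under the spring and against the stop, with its neighbours unmoved. The fitted gap is about 0 ± 3 mm. I'm handing in.

```bash
python3 -c "
from station import job
print(job.hand_in())"
```

```text
the job is handed in; nothing more can be done
None
```

I pressed the two spread fingertips on the near half of the lid with about 21–25 N. I then slid the plate about 70 mm along the tray, under the leaf spring, until it met the end stop. I lifted straight off, moved the arm clear and handed the job in at about 13 s, with the robot touching nothing.

**Contact with the stop:** The force along the tray jumped from about 6 N to 19 N at the expected home position, and the downward force rose to 32 N there. Wrist pictures during the slide showed no slip at the fingers.

**Final views:** The fixed cameras show the plate flat under the spring and at the stop, and the rack, jar, vials and marker look unmoved. I did not compare the other bench items closely.

**Less certain:**
- **Gap to the stop:** Three fits gave -2.6, 2.8 and 1.1 mm, so vision only places the plate home to within about 3 mm.
- **Dark line:** The wrist pictures showed a dark line 1.5–2.6 mm wide between lid and stop. I took it as the lid's 0.9 mm inset plus the shaded stop face, because the force jump and the distance travelled both point to contact.

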